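# Pop the tube heater's lid and hold it at its balance point

### The job

Open the tube heater for fitting its missing lid stay: press the red pedal fully down to its stop so that the lid pops ajar, and let the pedal come back up. Then take the orange bail handle between the fingers, swing the lid up to its upright balance point, where it would fall neither way, without letting it go over backward, and finish there, still gripping the handle and holding the lid still. Leave everything else on the bench where it stands.

Things in the scene. Friction and masses are not known exactly. Their poses are not given: they have to be found in the camera images.
- heater: dry-block tube heater, a white bench instrument fixed to the bench, 220 (x) x 270 (y) mm, 85 mm high plus the lid. Origin: centre of its underside; its front faces its own -x, z up. Lidded chamber at its left (+y), flat deck at its right (-y), red pedal at the front right
- lid_hinge (a point): point on the lid's hinge axis, straight under the middle of the bail when the lid is upright: heater frame (50, 40, 90) mm. The hinge axis runs along the heater's y; frame axes are the heater's
- bail_mid (a point): middle of the orange grip rod of the lid's bail handle, 200 mm from the hinge axis. Its x, y, z turn with the lid (equal to the heater's axes when the lid is shut; y always along the rod and hinge axis)
- lid: lid with its bail handle: orange rod 12 mm thick, 98 mm long, parallel to the hinge, 50 mm clear of the lid's front edge, on two thin steel arms 90 mm apart, in the lid's plane. Pinch the rod from above, closing along the heater's x, opened to about 40 mm (wider strikes the lid); it turns between the pads, so the tool can stay pointing down. Origin at lid_hinge, axes as bail_mid
- lid_angle (a joint): angle of the grey and amber lid (plate 146 x 180 x 8 mm, 0.3 to 0.5 kg with bail), rad. 0 = shut, latched by the pedal's steel hook; once freed a spring pops it ajar to 0.1 to 0.25 (it acts only below 0.35). The bail rises and goes back over the hinge as it grows. No stay: below 1.571 (upright, its balance point) it falls shut, above it falls back to a stop at 2.1
- pedal (a joint): angle of the red release pedal, rad. 0 = up (rest), 0.25 = down at its stop. Sprung: needs about 3 N on the pad to start and 9 N at the stop; comes back up by itself. It frees the lid at about 0.12 to 0.16
- pedal_pad (a point): the place to press, on top of the ribbed end of the red pedal (plate 75 mm long, 70 mm wide), 50 mm above the bench at rest, 55 mm out from the pedal's pivot; at the stop it is about 14 mm lower. Push straight down. Axes as the heater's at rest
- tube_rack: bystander: orange 204 x 108 mm tube rack with grey-capped glass tubes, 100 mm high. Origin: centre of its underside
- cuvette_block: bystander: white 142 x 64 mm block of capped cuvettes, 75 mm high. Origin: centre of its underside
- reagent_bottle: bystander: black bottle, 60 mm across, 130 mm high. Origin: centre of its underside
- vial: bystander: small amber jar, 26 mm across and 45 mm high, standing on the heater's right-hand deck (deck top 85 mm above the bench), behind the pedal. Origin: centre of its underside
- beaker: bystander: glass beaker, 70 mm across, 85 mm high. Origin: centre of its underside
- tray: bystander: white open tray 160 x 110 x 30 mm. Origin: centre of its underside
- wash_jar: bystander: white jar with blue cap, 70 mm across, 90 mm high. Origin: centre of its underside

How it is judged (in metres and radians):
On the way, in this order (a step that is already met when the one before it is completed fails the run):
1. the pedal is pressed down to its stop (value of joint pedal above 0.22 rad), for 0.2 s.
2. the pedal has been let back up and the lid stands ajar (value of joint pedal below 0.06 rad and value of joint lid_angle above 0.06 rad), for 0.1 s.
At the end, for the whole second after the job is handed in: The lid stands upright at its balance point (1.571 rad, within 0.09 rad or 5 degrees), still (under 0.1 rad/s), gripped by the fingers (more than 3 N) at its bail (gripper within 60 mm of the rod's middle); the pedal is back up (below 0.06 rad) and no bystander is more than 30 mm from its start (value of joint lid_angle between 1.481 and 1.661 rad and velocity of joint lid_angle between -0.1 and 0.1 rad/s and contact force between the fingers and lid above 3 N and distance between the grasp point and bail_mid below 0.06 m and value of joint pedal below 0.06 rad and not (distance of tube_rack from where it was at the start of the episode above 0.03 m) and not (distance of cuvette_block from where it was at the start of the episode above 0.03 m) and not (distance of reagent_bottle from where it was at the start of the episode above 0.03 m) and not (distance of vial from where it was at the start of the episode above 0.03 m) and not (distance of beaker from where it was at the start of the episode above 0.03 m) and not (distance of tray from where it was at the start of the episode above 0.03 m) and not (distance of wash_jar from where it was at the start of the episode above 0.03 m)); the arm keeps its last pose, push and grip.
It fails at once if the lid goes over backward (beyond 1.85 rad) (value of joint lid_angle above 1.85 rad).
It fails at once if a bystander is shifted by more than 30 mm or tipped (distance of any of tube_rack, cuvette_block, reagent_bottle, vial, beaker, tray, wash_jar from where it was at the start of the episode above 0.03 m or angle between any of tube_rack, cuvette_block, reagent_bottle, vial, beaker, tray, wash_jar's own z axis and vertical above 0.4 rad).
It also fails if it takes over 58 s, if anything falls off the work surface, if the arm or the gripper's body presses on something with over 40 N, if the wrist force passes 120 N, or if a joint passes its speed limit or range.

### The arm

A 6-joint arm with a two-finger parallel gripper is mounted at the origin on the work surface. World frame = base frame: x ahead of the robot, y to its left, z up, the work surface at z = 0. Lengths are in mm, angles in rad, forces in N, time in s.
With the tool pointing down it reaches from about 300 to 850 mm from the base axis. Payload 5.4 kg.
Tool frame: the origin (TCP) lies midway between the tips of the shut fingers; the grasp point (between the pads) lies 19 mm behind it; z points along the fingers, y is the direction in which the jaws open and shut (so a half turn about z gives the same grasp; the last joint's range is limited). The gripper opens to 85 mm and grips with 20 to 120 N. Pads are 22 mm wide; open, the fingers measure 114 mm over their backs; the gripper's body (76 mm by 85 mm) begins 54 mm behind the grasp point. The pads swing forward as they close: fully open they stand 13 mm farther back than shut.
Start: joints at [-1.53, 0.158, 1.597, -0, 1.386, -0.21], TCP at [142.68, -557, 231.299] pointing down, gripper open.
Joint ranges: [-2.91, 2.91], [-0.94, 2.29], [0.18, 2.7], [-1.29, 4.43], [0.17, 2.64], [-3, 3]. Speed limits (rad/s): [2.57, 2.57, 3.14, 3.14, 3.14, 3.14].

### API

Orientations are given as a rotation vector (axis times angle).
In Python, from workcell import manip gives the robot as it stands.
- The arm moves only by the tool carry_out, never from a script. Its argument "deltas" is a list of rows, each an object of numbers: "grip": the finger opening in m, from 0 to 0.0854; "tx", "ty", "tz": the shift along the tool's x, y, z in m; "spin": the turn about the tool's z in rad. A call has exactly 8 rows; each row is the pose to reach, as a shift and turn from the pose measured when the call began, along the tool's axes at that moment; what a row does not reach only later rows make up. A row lasts 1/10 s, in which the tool goes at most 50 mm and 8.59 degrees, less where a joint would pass 70% of its speed; a pose out of reach is approached as far as the arm can. A call with a gripper value outside its range is refused whole. The fingers move at their own pace and stop on an object; "newtons" is the grip in N (left out, the last holds). Time passes only in rows, so rows that repeat a pose let the fingers close, or fill a call up. It gives the time, the measured TCP pose, the force and the opening at its end, in the units of the state.
- manip.state(): the state, without advancing time (a new reading comes with each control period).
- manip.camera(name): name is "scene" or "side" or "wrist"; returns the picture (400x640x3 uint8, red, green, blue); there is no depth.
- manip.get_calibration(name): a dict with "camera_matrix" (3x3 intrinsics, pixels), "world_from_camera" (4x4, takes a point from camera to world coordinates); the wrist camera has in their place "T_tool_cam" (4x4, takes a point from camera to tool coordinates, whose origin is the TCP and whose axes are the flange's). Camera axes: x right, y up, looking along -z (the intrinsics and any distortion apply to the point x, -y, -z); pixel columns grow to the right and rows downward; lengths in mm; the calibration is good to about 2 mm. A picture is of the moment at which its call begins: read the wrist's pose just before it. get_calibration takes no time and is no camera call.
- manip.finish_job(): hands the job in, once; it reports no verdict.
The state is a dict: "time": time; "joints": joint angles; "joint_velocities": joint speeds; "joint_efforts": joint torques, N m; "ee_pos": TCP position; "ee_rot": TCP orientation; "ft_force": force on the tool from outside, world axes, zero at the start; "torque": the same for the moment, N m; "width": finger opening in mm.
Only numpy, scipy, OpenCV 4.12 (cv2) and the standard library are available. Lean on these libraries where they do the work, as an engineer would, in place of code of your own. Each camera call takes 0.05 s, during which the arm holds its last target.

## Working session

There is one attempt and no reset: what is moved stays moved. The work goes in short steps, Python scripts to look and compute and a tool call to move; the robot and the scene stay as the last step left them, time stands still between calls to the robot, and variables do not carry over. Pictures are saved under pics/ and viewed, and the job is handed in when it is done.

Besides the shell and the picture viewer there is one more tool, called after "Call:" as name(argument=value, ...) on one line, values as JSON. carry_out: Moves the arm, as the interface text tells. Its arguments: {"type":"object","properties":{"deltas":{"type":"array"},"newtons":{"type":"number"}},"required":["deltas"]}

```bash
ls; mkdir -p pics; python3 - <<'E'
from workcell import manip
import cv2
print(manip.state())
for n in ["scene","side","wrist"]:
    print(n,manip.get_calibration(n))
    im=manip.camera(n); cv2.imwrite(f"pics/{n}0.png",im[:,:,::-1])
E
```

```text
pics
{'time': 0.0, 'joints': array([-1.53008650e+00,  1.59075189e-01,  1.59824261e+00,  5.47369049e-06,
        1.38619198e+00, -2.10083043e-01]), 'joint_velocities': array([ 0.00031997, -0.00040098,  0.00051755,  0.00060044,  0.00039023,
        0.00091606]), 'joint_efforts': array([ 1.54974819e-03, -3.96003842e+01, -3.31425118e+01,  1.01539274e-05,
        8.45936331e-03, -3.09273087e-07]), 'ee_pos': array([ 142.66446665, -556.39834501,  230.29701769]), 'ee_rot': array([-3.11503077e+00, -3.92672480e-01, -2.62980924e-04]), 'ft_force': array([-1.26699496,  0.33241331, -0.55188198]), 'torque': array([ 0.00625394, -0.01782414, -0.0012319 ]), 'width': 85.5736989809228}
scene {'camera_matrix': array([[512.09016821,   0.        , 324.3470719 ],
       [  0.        , 512.09016821, 192.07249846],
       [  0.        ,   0.        ,   1.        ]]), 'world_from_camera': array([[-7.27057044e-01, -4.21601600e-01,  5.41885731e-01,
         1.38214271e+03],
       [ 6.86259849e-01, -4.22263681e-01,  5.92233741e-01,
         1.05160867e+03],
       [-2.08680301e-02,  8.02462133e-01,  5.96338034e-
[... 492 characters left out ...]
 [-1.72388260e-02,  6.71390015e-01,  7.40903685e-01,
         1.25798848e+03],
       [ 0.00000000e+00,  0.00000000e+00,  0.00000000e+00,
         1.00000000e+00]])}
wrist {'camera_matrix': array([[346.77693144,   0.        , 319.14354338],
       [  0.        , 346.77693144, 196.0842    ],
       [  0.        ,   0.        ,   1.        ]]), 'T_tool_cam': array([[ 6.14862012e-04,  9.62469970e-01,  2.71387506e-01,
         6.92758706e+01],
       [ 9.99999536e-01, -3.90411296e-04, -8.81037531e-04,
        -1.14708197e+00],
       [-7.42019418e-04,  2.71387922e-01, -9.62469763e-01,
        -1.42900254e+02],
       [ 0.00000000e+00,  0.00000000e+00,  0.00000000e+00,
         1.00000000e+00]])}
```

View pics/scene0.png

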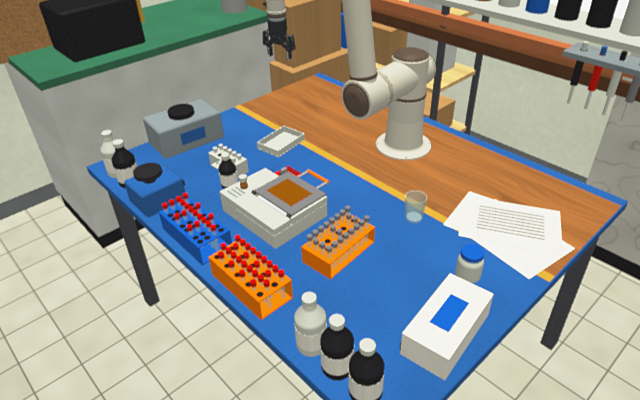

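View pics/side0.png

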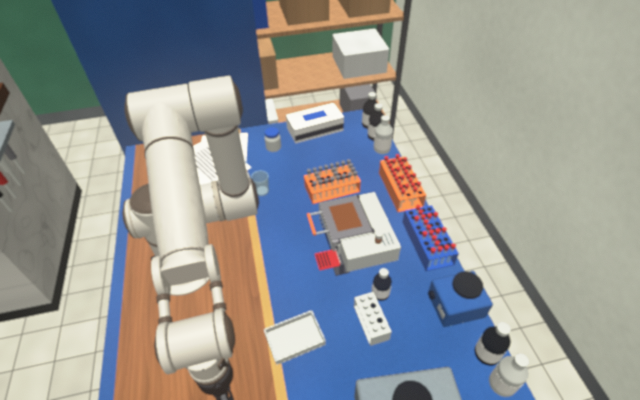

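View pics/wrist0.png

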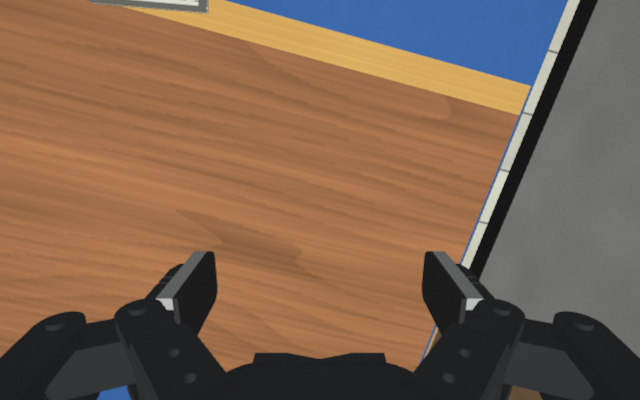

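```bash
python3 - <<'E'
import cv2
a=cv2.imread("pics/scene0.png")[150:260,200:340]; cv2.imwrite("pics/s_c.png",cv2.resize(a,None,fx=5,fy=5,interpolation=cv2.INTER_CUBIC))
a=cv2.imread("pics/side0.png")[180:290,290:430]; cv2.imwrite("pics/d_c.png",cv2.resize(a,None,fx=5,fy=5,interpolation=cv2.INTER_CUBIC))
E
```

```text
(no output)
```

View pics/s_c.png

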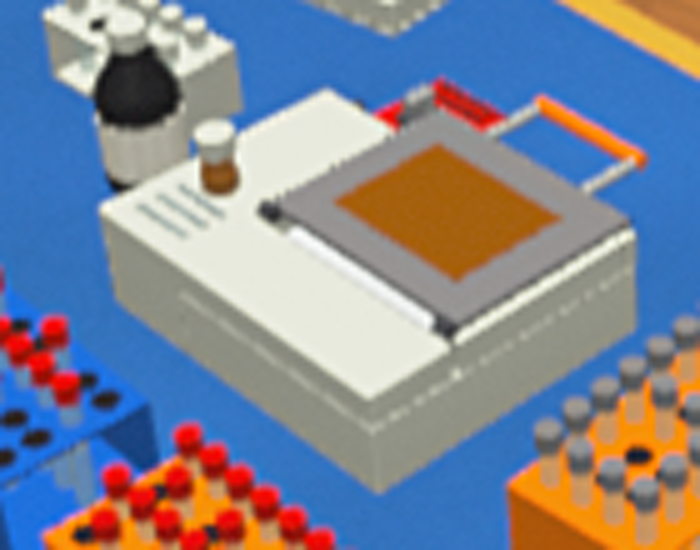

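View pics/d_c.png

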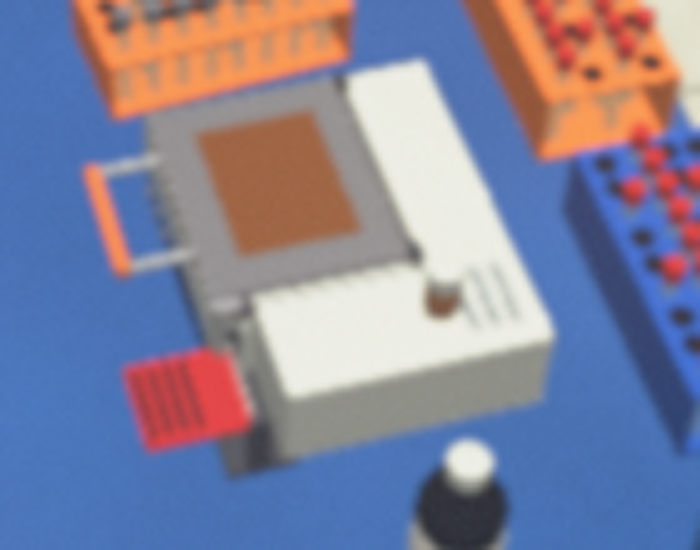

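```bash
cat > h.py <<'E'
import numpy as np, cv2
from workcell import manip
from scipy.spatial.transform import Rotation as R
def calib(n): 
    c=manip.get_calibration(n); return c
def cam_pose(n,st=None):
    c=calib(n)
    if n!="wrist": return np.array(c["camera_matrix"]),np.array(c["world_from_camera"])
    T=np.eye(4);T[:3,:3]=R.from_rotvec(st["ee_rot"]).as_matrix();T[:3,3]=st["ee_pos"]
    return np.array(c["camera_matrix"]),T@np.array(c["T_tool_cam"])
def proj(K,W,P):
    P=np.atleast_2d(P); Pc=(np.c_[P,np.ones(len(P))]@np.linalg.inv(W).T)[:,:3]
    q=np.c_[Pc[:,0],-Pc[:,1],-Pc[:,2]]; uv=q@K.T; return uv[:,:2]/uv[:,2:]
def ray_z(K,W,uv,z):
    d=np.linalg.inv(K)@np.array([uv[0],uv[1],1.]); d=W[:3,:3]@np.array([d[0],-d[1],-d[2]])
    o=W[:3,3]; return o+d*(z-o[2])/d[2]
def hw(p,P):
    c,s=np.cos(p[2]),np.sin(p[2]); P=np.atleast_2d(P).astype(float)
    return np.c_[p[0]+c*P[:,0]-s*P[:,1],p[1]+s*P[:,0]+c*P[:,1],P[:,2]]
E
python3 - <<'E'
from h import *
from scipy.optimize import least_squares
S=[((110,135,85),(375,400)),((110,-135,85),(103,208)),((110,135,0),(380,490)),((110,-135,0),(118,302)),((-150,-9,90),(542,102)),((-150,89,90),(642,160))]
D=[((110,135,85),(425,62)),((110,-135,85),(552,335)),((110,-135,0),(545,400)),((-150,-9,90),(123,270)),((-150,89,90),(93,168))]
Ks,Ws=cam_pose("scene");Kd,Wd=cam_pose("side")
def f(p):
    r=[]
    for L,K,W,o in((S,Ks,Ws,(200,150)),(D,Kd,Wd,(290,180))):
        uv=np.array([a[1] for a in L])/5+o-0.4
        r.append((proj(K,W,hw(p,[a[0] for a in L]))-uv).ravel())
    return np.concatenate(r)
s=least_squares(f,[500,-100,0],loss='soft_l1'); print(s.x); print(f(s.x).reshape(-1,2).round(1))
p=s.x; np.save("hp.npy",p)
pw=ray_z(Kd,Wd,np.array([165,405])/5+(290,180)-.4,50); print("pad",pw)
print("bail",hw(p,(-150,40,90)),"hinge",hw(p,(50,40,90)))
c,sn=np.cos(p[2]),np.sin(p[2]);d=pw[:2]-p[:2];print("pad in heater",c*d[0]+sn*d[1],-sn*d[0]+c*d[1])
E
```

```text
[ 6.20455483e+02 -1.84737385e+01  2.05221258e-02]
[[-0.  -1. ]
 [ 0.  -1. ]
 [ 1.2  2.5]
 [ 0.7  0.9]
 [-1.6  1.2]
 [-0.9  1.4]
 [-1.5 -0.4]
 [-0.6  0.5]
 [-2.1  1.9]
 [ 1.7  0.2]
 [ 1.1  0. ]]
pad [ 473.11348014 -118.37946874   50.        ]
bail [[469.66624117  18.43973581  90.        ]] hinge [[669.62412689  22.54387287  90.        ]]
pad in heater -149.3611107648597 -96.86113403768836
```

```bash
cat >> h.py <<'E'
def goto(P,yaw=None,st=None):
    st=st or manip.state(); M=R.from_rotvec(st["ee_rot"]).as_matrix()
    d=M.T@(np.array(P)-st["ee_pos"]); y=np.arctan2(M[1,0],M[0,0])
    sp=0 if yaw is None else -((yaw-y+np.pi)%(2*np.pi)-np.pi)
    print("pos",st["ee_pos"].round(1),"yaw",round(y,3),"tilt",M[:,2].round(3),"t",round(st["time"],2),"w",round(st["width"],1),"F",st["ft_force"].round(1))
    print("delta m",(d/1000).round(4),"spin",round(sp,3))
E
python3 -c "
from h import *
goto((430,-60,300),np.pi/2+.02)"
```

```text
pos [ 142.7 -556.6  230.5] yaw 0.251 tilt [-0.     0.001 -1.   ] t 0.15 w 85.5 F [-0.7  0.5  1. ]
delta m [ 0.4016 -0.4098 -0.0688] spin -1.34
```

Call:
carry_out(deltas=[{"tx":0.03,"ty":-0.03,"tz":-0.02,"spin":-0.1,"grip":0},{"tx":0.06,"ty":-0.06,"tz":-0.03,"spin":-0.22,"grip":0},{"tx":0.09,"ty":-0.09,"tz":-0.04,"spin":-0.34,"grip":0},{"tx":0.12,"ty":-0.125,"tz":-0.05,"spin":-0.46,"grip":0},{"tx":0.15,"ty":-0.155,"tz":-0.06,"spin":-0.58,"grip":0},{"tx":0.18,"ty":-0.185,"tz":-0.068,"spin":-0.7,"grip":0},{"tx":0.21,"ty":-0.215,"tz":-0.068,"spin":-0.82,"grip":0},{"tx":0.24,"ty":-0.245,"tz":-0.068,"spin":-0.92,"grip":0}])

```text
time: 0.95
ee_pos: [314.9, -258.2, 299.1]
ee_rot: [-2.615, -1.741, -0.002]
ft_force: [0.8, -0.1, 0.3]
width: -0.2
```

```bash
python3 -c "
from h import *
goto((430,-60,300),np.pi/2+.02)"
```

```text
pos [ 314.9 -258.2  299.1] yaw 1.175 tilt [ 0.001  0.001 -1.   ] t 0.95 w -0.2 F [ 0.8 -0.1  0.3]
delta m [ 0.2272  0.0297 -0.0006] spin -0.416
```

Call:
carry_out(deltas=[{"tx":0.03,"ty":0.004,"spin":-0.08,"grip":0},{"tx":0.07,"ty":0.01,"spin":-0.16,"grip":0},{"tx":0.11,"ty":0.015,"spin":-0.24,"grip":0},{"tx":0.15,"ty":0.02,"spin":-0.32,"grip":0},{"tx":0.19,"ty":0.025,"spin":-0.4,"grip":0},{"tx":0.215,"ty":0.03,"spin":-0.416,"grip":0},{"tx":0.227,"ty":0.03,"spin":-0.416,"grip":0},{"tx":0.227,"ty":0.03,"spin":-0.416,"grip":0}])

```text
$.deltas[0]: bad value
```

```bash
python3 -c "
from h import *
goto((430,-60,300),np.pi/2+.02)
st=manip.state()
np.save('w1.npy',np.r_[st['ee_pos'],st['ee_rot']])
cv2.imwrite('pics/w1.png',manip.camera('wrist')[:,:,::-1])"
```

```text
pos [ 314.9 -258.2  299.1] yaw 1.175 tilt [ 0.001  0.001 -1.   ] t 0.95 w -0.2 F [ 0.8 -0.1  0.3]
delta m [ 0.2272  0.0297 -0.0006] spin -0.416
```

View pics/w1.png

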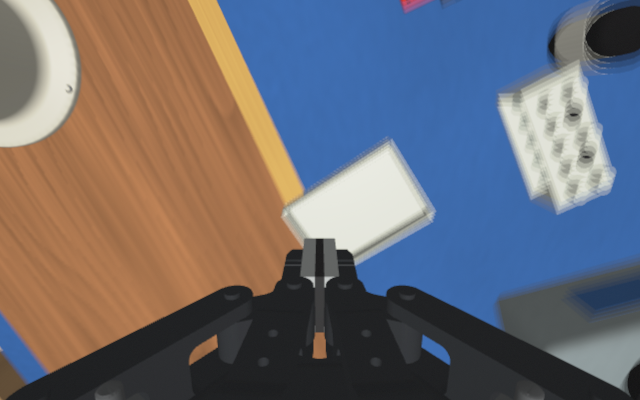

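Call:
carry_out(deltas=[{"tx":0.03,"ty":0.004,"tz":0.0,"spin":-0.08,"grip":0},{"tx":0.07,"ty":0.01,"tz":0.0,"spin":-0.16,"grip":0},{"tx":0.11,"ty":0.015,"tz":0.0,"spin":-0.24,"grip":0},{"tx":0.15,"ty":0.02,"tz":0.0,"spin":-0.32,"grip":0},{"tx":0.19,"ty":0.025,"tz":0.0,"spin":-0.4,"grip":0},{"tx":0.215,"ty":0.03,"tz":0.0,"spin":-0.416,"grip":0},{"tx":0.227,"ty":0.03,"tz":0.0,"spin":-0.416,"grip":0},{"tx":0.227,"ty":0.03,"tz":0.0,"spin":-0.416,"grip":0}])

```text
time: 1.8
ee_pos: [430.9, -53.8, 300.1]
ee_rot: [-2.186, -2.253, -0.008]
ft_force: [-0.7, -0.4, -0.1]
width: 0.0
```

```bash
python3 -c "
from h import *
goto((430,-60,300),np.pi/2+.02)
st=manip.state()
np.save('w1.npy',np.r_[st['ee_pos'],st['ee_rot']])
cv2.imwrite('pics/w2.png',manip.camera('wrist')[:,:,::-1])"
```

```text
pos [430.9 -53.8 300.1] yaw 1.601 tilt [ 0.002  0.005 -1.   ] t 1.8 w 0.0 F [-0.7 -0.4 -0.1]
delta m [-0.0062 -0.0011  0.0001] spin 0.01
```

View pics/w2.png

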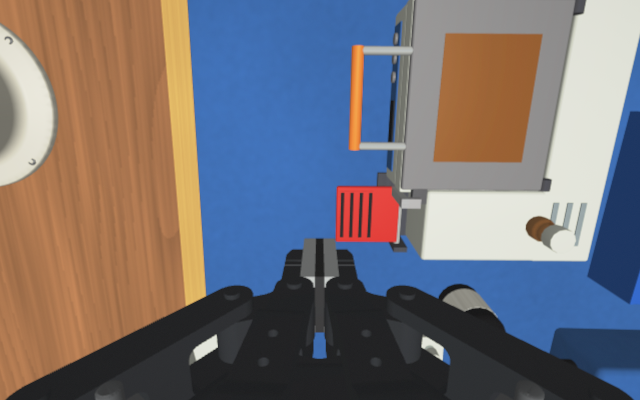

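```bash
python3 - <<'E'
from h import *
w=np.load('w1.npy');K,W=cam_pose("wrist",dict(ee_pos=w[:3],ee_rot=w[3:]))
for n,uv,z in [("rodL",(357,46),90),("rodR",(355,150),90),("ped near L",(336,187),50),("ped nearR",(337,242),50),("ped far L",(400,185),50),("ped ribs mid",(357,214),50),("deck backR",(590,261),85),("hinge R",(548,185),90),("vial",(545,230),90)]:
    print(n,ray_z(K,W,uv,z).round(1))
p=np.load('hp.npy'); print(hw(p,[(-150,89,90),(-150,-9,90),(110,-135,85),(-150,-97,50)]).round(1))
E
```

```text
rodL [463.8  65.6  90. ]
rodR [467.6 -32.6  90. ]
ped near L [452.4 -81.9  50. ]
ped nearR [ 456.6 -151.1   50. ]
ped far L [526.9 -77.2  50. ]
ped ribs mid [ 478.9 -114.3   50. ]
deck backR [ 741.7 -150.8   85. ]
hinge R [672.3 -63.1  90. ]
vial [ 679.5 -113.2   90. ]
[[ 468.7   67.4   90. ]
 [ 470.7  -30.5   90. ]
 [ 733.2 -151.2   85. ]
 [ 472.5 -118.5   50. ]]
```

```bash
python3 -c "
from h import *
goto((475,-116,75),np.pi/2+.035)"
```

```text
pos [430.7 -54.8 300.1] yaw 1.6 tilt [ 0.002  0.005 -1.   ] t 1.85 w -0.1 F [ 0.5  0.  -0. ]
delta m [-0.0635  0.0421  0.2249] spin -0.006
```

Call:
carry_out(deltas=[{"tx":-0.02,"ty":0.013,"tz":0.03,"spin":-0.006,"grip":0},{"tx":-0.04,"ty":0.026,"tz":0.07,"spin":-0.006,"grip":0},{"tx":-0.0635,"ty":0.042,"tz":0.11,"spin":-0.006,"grip":0},{"tx":-0.0635,"ty":0.042,"tz":0.15,"spin":-0.006,"grip":0},{"tx":-0.0635,"ty":0.042,"tz":0.185,"spin":-0.006,"grip":0},{"tx":-0.0635,"ty":0.042,"tz":0.21,"spin":-0.006,"grip":0},{"tx":-0.0635,"ty":0.042,"tz":0.225,"spin":-0.006,"grip":0},{"tx":-0.0635,"ty":0.042,"tz":0.225,"spin":-0.006,"grip":0}])

```text
time: 2.65
ee_pos: [472.3, -116.5, 72.5]
ee_rot: [-2.18, -2.252, -0.004]
ft_force: [-0.2, -0.4, -0.1]
width: -0.1
```

```bash
python3 -c "
from h import *
goto((475,-116,38),np.pi/2+.035)
cv2.imwrite('pics/w3.png',manip.camera('wrist')[:,:,::-1])
cv2.imwrite('pics/d3.png',cv2.resize(manip.camera('side')[170:300,270:430,::-1],None,fx=4,fy=4))"
```

```text
pos [ 472.3 -116.5   72.5] yaw 1.603 tilt [-0.003  0.007 -1.   ] t 2.65 w -0.1 F [-0.2 -0.4 -0.1]
delta m [0.0002 0.0028 0.0345] spin -0.002
```

View pics/w3.png

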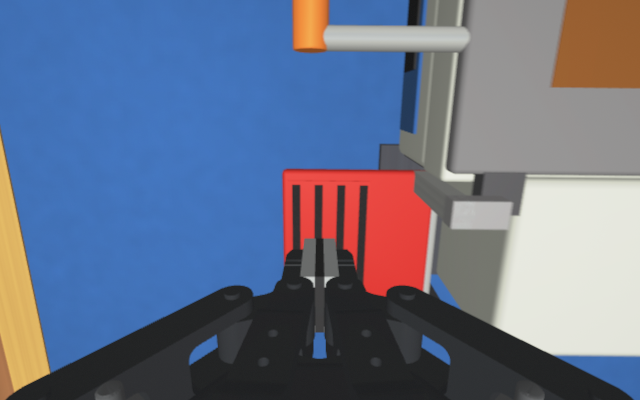

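View pics/d3.png

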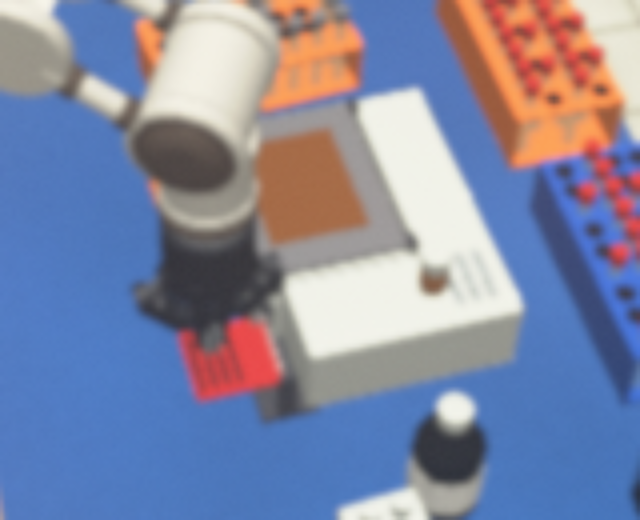

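Call:
carry_out(deltas=[{"tx":-0.003,"ty":-0.001,"tz":0.01,"spin":0,"grip":0},{"tx":-0.005,"ty":-0.001,"tz":0.018,"spin":0,"grip":0},{"tx":-0.005,"ty":-0.001,"tz":0.022,"spin":0,"grip":0},{"tx":-0.005,"ty":-0.001,"tz":0.025,"spin":0,"grip":0},{"tx":-0.005,"ty":-0.001,"tz":0.028,"spin":0,"grip":0},{"tx":-0.005,"ty":-0.001,"tz":0.03,"spin":0,"grip":0},{"tx":-0.005,"ty":-0.001,"tz":0.032,"spin":0,"grip":0},{"tx":-0.005,"ty":-0.001,"tz":0.033,"spin":0,"grip":0}])

```text
time: 3.55
ee_pos: [473.8, -122.1, 42.7]
ee_rot: [-2.182, -2.257, -0.006]
ft_force: [-4.2, -0.0, 6.4]
width: -0.1
```

```bash
python3 -c "
from h import *
goto((472,-121,36),np.pi/2+.035)"
```

```text
pos [ 473.8 -122.1   42.7] yaw 1.605 tilt [ 0.001  0.004 -1.   ] t 3.55 w -0.1 F [-4.2 -0.   6.4]
delta m [ 0.0011 -0.0017  0.0067] spin -0.001
```

Call:
carry_out(deltas=[{"tx":0,"ty":-0.001,"tz":0.003,"spin":0,"grip":0},{"tx":0,"ty":-0.001,"tz":0.005,"spin":0,"grip":0},{"tx":0,"ty":-0.001,"tz":0.007,"spin":0,"grip":0},{"tx":0,"ty":-0.001,"tz":0.0085,"spin":0,"grip":0},{"tx":0,"ty":-0.001,"tz":0.0095,"spin":0,"grip":0},{"tx":0,"ty":-0.001,"tz":0.0095,"spin":0,"grip":0},{"tx":0,"ty":-0.001,"tz":0.0095,"spin":0,"grip":0},{"tx":0,"ty":-0.001,"tz":0.0095,"spin":0,"grip":0}])

```text
time: 4.35
ee_pos: [474.5, -122.3, 36.7]
ee_rot: [-2.182, -2.26, -0.007]
ft_force: [-8.9, 5.4, 27.7]
width: 0.3
```

```bash
python3 -c "
from h import *
goto((472,-121,36),np.pi/2+.035)
cv2.imwrite('pics/w4.png',manip.camera('wrist')[:,:,::-1])
"
```

```text
pos [ 474.5 -122.3   36.7] yaw 1.606 tilt [ 0.003  0.004 -1.   ] t 4.35 w 0.3 F [-8.9  5.4 27.7]
delta m [ 0.0014 -0.0024  0.0007] spin -0.0
```

View pics/w4.png

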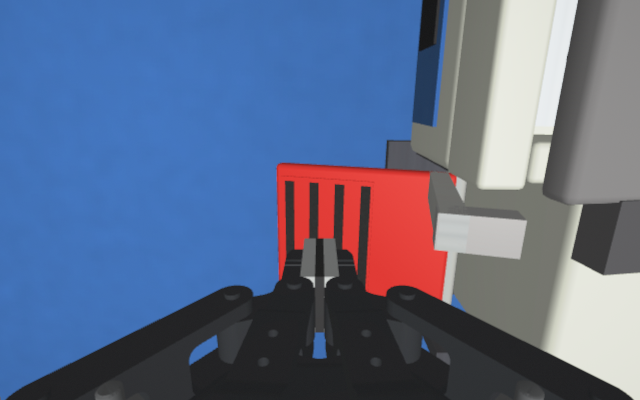

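Call:
carry_out(deltas=[{"tx":0,"ty":-0.002,"tz":0.001,"spin":0,"grip":0},{"tx":0,"ty":-0.002,"tz":0.001,"spin":0,"grip":0},{"tx":0,"ty":-0.002,"tz":-0.005,"spin":0,"grip":0},{"tx":0,"ty":-0.004,"tz":-0.02,"spin":0,"grip":0},{"tx":0,"ty":-0.006,"tz":-0.05,"spin":0,"grip":0},{"tx":0,"ty":-0.01,"tz":-0.09,"spin":0,"grip":0},{"tx":0,"ty":-0.02,"tz":-0.13,"spin":0,"grip":0.02},{"tx":0,"ty":-0.03,"tz":-0.16,"spin":0,"grip":0.04}])

```text
time: 5.2
ee_pos: [444.6, -124.1, 199.3]
ee_rot: [2.18, 2.258, 0.009]
ft_force: [-0.1, -0.2, 0.5]
width: 28.5
```

Call:
carry_out(deltas=[{"tx":0,"ty":-0.01,"tz":-0.04,"spin":0,"grip":0.04},{"tx":0,"ty":-0.02,"tz":-0.07,"spin":0,"grip":0.04},{"tx":0.01,"ty":-0.02,"tz":-0.09,"spin":0,"grip":0.04},{"tx":0.02,"ty":-0.02,"tz":-0.1,"spin":0,"grip":0.04},{"tx":0.04,"ty":-0.02,"tz":-0.1,"spin":0,"grip":0.04},{"tx":0.06,"ty":-0.02,"tz":-0.1,"spin":0,"grip":0.04},{"tx":0.065,"ty":-0.02,"tz":-0.1,"spin":0,"grip":0.04},{"tx":0.065,"ty":-0.02,"tz":-0.1,"spin":0,"grip":0.04}])

```text
time: 6.0
ee_pos: [421.6, -59.3, 298.6]
ee_rot: [2.178, 2.261, 0.008]
ft_force: [0.8, -0.1, 0.2]
width: 40.1
```

```bash
python3 -c "
from h import *
goto((430,-60,300),np.pi/2+.035)
st=manip.state()
np.save('w5.npy',np.r_[st['ee_pos'],st['ee_rot']])
cv2.imwrite('pics/w5.png',manip.camera('wrist')[:,:,::-1])
cv2.imwrite('pics/s5.png',cv2.resize(manip.camera('scene')[130:260,190:350,::-1],None,fx=4,fy=4))
cv2.imwrite('pics/d5.png',cv2.resize(manip.camera('side')[170:300,270:430,::-1],None,fx=4,fy=4))"
```

```text
pos [421.6 -59.3 298.6] yaw 1.608 tilt [ 0.005  0.002 -1.   ] t 6.0 w 40.1 F [ 0.8 -0.1  0.2]
delta m [-0.001   0.0084 -0.0013] spin 0.002
```

View pics/w5.png

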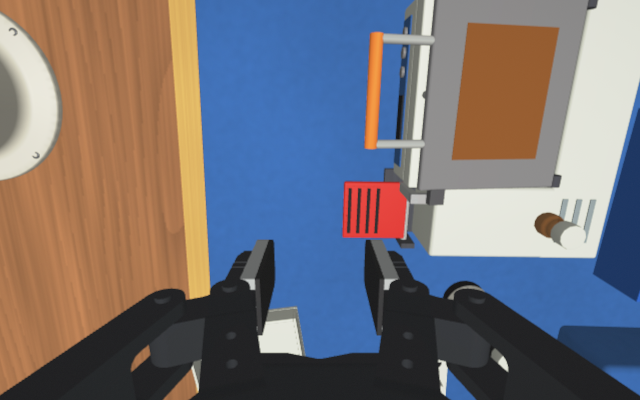

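View pics/s5.png

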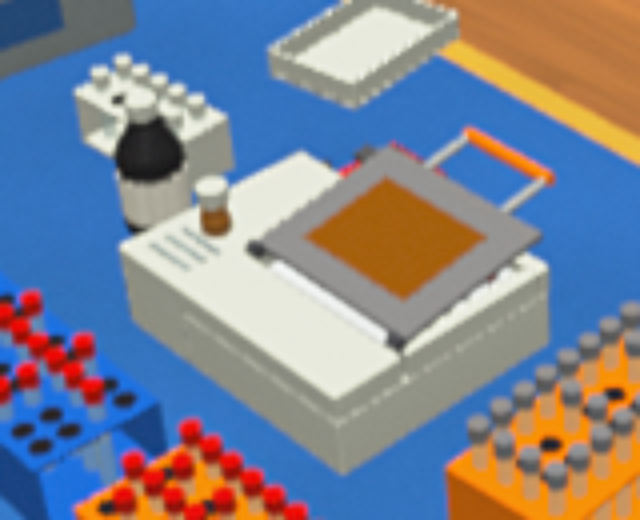

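View pics/d5.png

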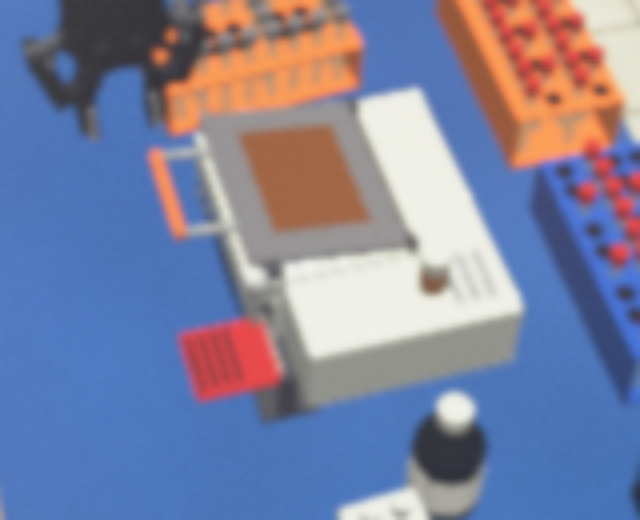

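```bash
cat > fit.py <<'E'
from h import *
from scipy.optimize import least_squares
Ks,Ws=cam_pose("scene");Kd,Wd=cam_pose("side")
def wp(f):
    w=np.load(f); return cam_pose("wrist",dict(ee_pos=w[:3],ee_rot=w[3:]))
def q(o,s,L): return [(a,tuple(np.array(b)/s+o-(0.4 if s>1 else 0))) for a,b in L]
RL,RR="L","R"
obs=[(Ks,Ws,0,1,q((200,150),5,[((110,135,85),(375,400)),((110,-135,85),(103,208)),(RR,(542,102)),(RL,(642,160))])),
(Kd,Wd,0,1,q((290,180),5,[((110,135,85),(425,62)),((110,-135,85),(552,335)),(RR,(123,270)),(RL,(93,168))])),
(*wp('w1.npy'),0,1,q((0,0),1,[(RL,(357,46)),(RR,(355,150)),((110,-135,85),(590,261))])),
(Ks,Ws,1,1,q((190,130),4,[(RR,(468,133)),(RL,(550,180))])),
(Kd,Wd,1,1,q((270,170),4,[(RR,(182,236)),(RL,(156,152))])),
(*wp('w5.npy'),1,1,q((0,0),1,[(RL,(377,33)),(RR,(371,148)),((110,-135,85),(596,257))]))]
def P(k,a):
    if k in("L","R"): return (50-200*np.cos(a),89 if k=="L" else -9,90+200*np.sin(a))
    return k
def f(p):
    r=[]
    for K,W,op,wt,L in obs:
        a=p[3] if op else 0
        r.append(wt*(proj(K,W,hw(p,[P(k,a) for k,_ in L]))-np.array([b for _,b in L])).ravel())
    return np.concatenate(r)
s=least_squares(f,[620,-18,.02,.15],loss='soft_l1');p=s.x;print(p);print(f(p).reshape(-1,2).round(1).tolist())
np.save('hp.npy',p)
print("rod mid ajar",hw(p,[P("L",p[3]),P("R",p[3])]).mean(0),"hinge",hw(p,(50,40,90)))
E
python3 fit.py
```

```text
[ 6.17837391e+02 -1.80079122e+01  3.47766554e-02  1.54369749e-01]
[[1.6, -1.5], [0.6, -0.8], [-1.4, 0.7], [-0.4, 0.7], [-2.8, -0.5], [-1.0, 0.1], [1.1, 0.7], [0.2, 0.6], [1.1, -0.1], [0.6, -0.3], [-7.8, -1.6], [-0.9, 0.4], [-0.2, 0.2], [0.7, -0.0], [0.1, 0.4], [-0.2, 0.3], [0.7, 0.6], [-5.8, -0.6]]
rod mid ajar [468.91413773  16.83514681 120.75147475] hinge [[666.4163729   23.70638427  90.        ]]
```

```bash
python3 -c "
from h import *
goto((469,17,175),np.pi/2+.035)"
```

```text
pos [421.7 -60.5 298.9] yaw 1.606 tilt [ 0.006  0.002 -1.   ] t 6.15 w 39.8 F [ 0.4 -0.3  0.2]
delta m [0.0756 0.0493 0.1243] spin -0.0
```

Call:
carry_out(deltas=[{"tx":0.02,"ty":0.012,"tz":0.02,"spin":0,"grip":0.04},{"tx":0.04,"ty":0.025,"tz":0.045,"spin":0,"grip":0.04},{"tx":0.06,"ty":0.038,"tz":0.07,"spin":0,"grip":0.04},{"tx":0.073,"ty":0.047,"tz":0.095,"spin":0,"grip":0.04},{"tx":0.076,"ty":0.049,"tz":0.115,"spin":0,"grip":0.04},{"tx":0.076,"ty":0.049,"tz":0.124,"spin":0,"grip":0.04},{"tx":0.076,"ty":0.049,"tz":0.124,"spin":0,"grip":0.04},{"tx":0.076,"ty":0.049,"tz":0.124,"spin":0,"grip":0.04}])

```text
time: 6.95
ee_pos: [469.2, 16.6, 176.2]
ee_rot: [2.181, 2.256, 0.009]
ft_force: [1.4, 0.3, 0.6]
width: 40.0
```

```bash
python3 -c "
from h import *
goto((469,17,101),np.pi/2+.035)
cv2.imwrite('pics/w6.png',manip.camera('wrist')[:,:,::-1])
"
```

```text
pos [469.2  16.6 176.2] yaw 1.605 tilt [ 0.007  0.001 -1.   ] t 6.95 w 40.0 F [1.4 0.3 0.6]
delta m [ 0.0003 -0.0007  0.0752] spin -0.001
```

View pics/w6.png

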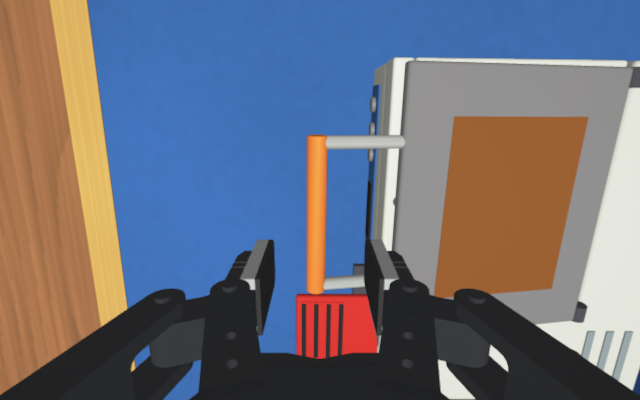

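Call:
carry_out(deltas=[{"tx":0,"ty":-0.001,"tz":0.02,"spin":0,"grip":0.04},{"tx":0,"ty":-0.001,"tz":0.04,"spin":0,"grip":0.04},{"tx":0,"ty":-0.001,"tz":0.058,"spin":0,"grip":0.04},{"tx":0,"ty":-0.001,"tz":0.07,"spin":0,"grip":0.04},{"tx":0,"ty":-0.001,"tz":0.075,"spin":0,"grip":0.04},{"tx":0,"ty":-0.001,"tz":0.075,"spin":0,"grip":0.04},{"tx":0,"ty":-0.001,"tz":0.075,"spin":0,"grip":0.04},{"tx":0,"ty":-0.001,"tz":0.075,"spin":0,"grip":0.04}])

```text
time: 7.8
ee_pos: [469.9, 16.5, 102.6]
ee_rot: [2.179, 2.254, 0.012]
ft_force: [0.8, -0.5, 0.7]
width: 39.8
```

```bash
python3 -c "
from h import *
goto((469,17,101),np.pi/2+.035)
cv2.imwrite('pics/w7.png',manip.camera('wrist')[:,:,::-1])
"
```

```text
pos [469.9  16.5 102.6] yaw 1.605 tilt [ 0.01   0.001 -1.   ] t 7.8 w 39.8 F [ 0.8 -0.5  0.7]
delta m [ 0.0005 -0.0009  0.0016] spin -0.001
```

View pics/w7.png

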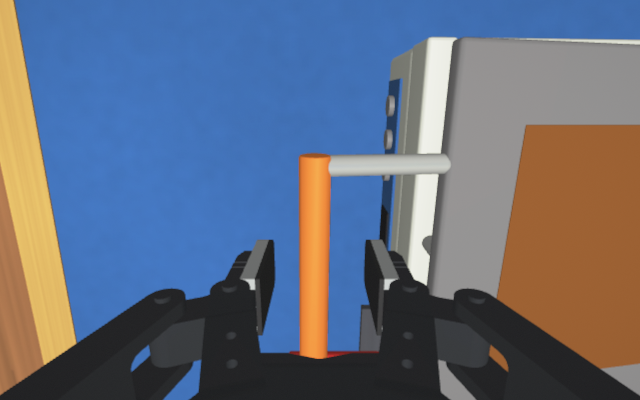

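Call:
carry_out(deltas=[{"tx":0,"ty":-0.001,"tz":0.001,"spin":0,"grip":0.03},{"tx":0,"ty":-0.001,"tz":0.001,"spin":0,"grip":0.02},{"tx":0,"ty":-0.001,"tz":0.001,"spin":0,"grip":0.012},{"tx":0,"ty":-0.001,"tz":0.001,"spin":0,"grip":0.005},{"tx":0,"ty":-0.001,"tz":0.001,"spin":0,"grip":0.005},{"tx":0,"ty":-0.001,"tz":0.001,"spin":0,"grip":0.005},{"tx":0,"ty":-0.001,"tz":0.001,"spin":0,"grip":0.005},{"tx":0,"ty":-0.001,"tz":0.001,"spin":0,"grip":0.005}], newtons=40)

```text
time: 8.65
ee_pos: [467.7, 16.5, 100.9]
ee_rot: [2.181, 2.256, 0.008]
ft_force: [-5.2, -0.7, 1.2]
width: 10.6
```

```bash
python3 -c "
from h import *
goto((469,17,101),np.pi/2+.035)
cv2.imwrite('pics/w8.png',manip.camera('wrist')[:,:,::-1])
"
```

```text
pos [467.7  16.5 100.9] yaw 1.605 tilt [ 0.007  0.001 -1.   ] t 8.65 w 10.6 F [-5.2 -0.7  1.2]
delta m [ 0.0005  0.0014 -0.    ] spin -0.001
```

View pics/w8.png

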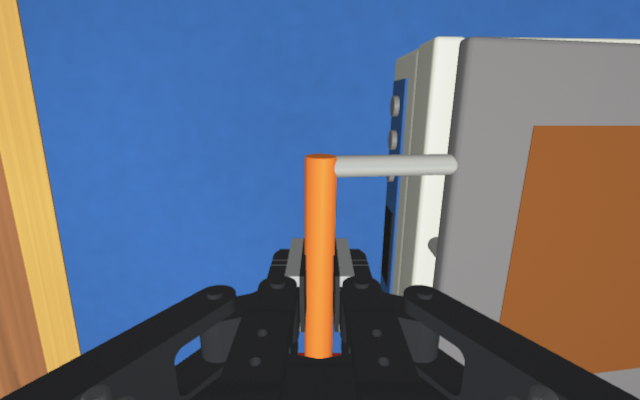

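```bash
cat > arc.py <<'E'
from h import *
import sys
A=[float(v) for v in sys.argv[1:]]
st=manip.state();M=R.from_rotvec(st["ee_rot"]).as_matrix()
goto(st["ee_pos"],np.pi/2+.035,st)
u=np.array([np.cos(.035),np.sin(.035)])
d0=(st["ee_pos"][:2]-[665.3,23.5])@u; print("a from xz",np.arctan2(st["ee_pos"][2]+19.8-90,-d0), "r",np.hypot(d0,st["ee_pos"][2]+19.8-90))
for a in A:
    xy=np.array([665.3,23.5])-200*np.cos(a)*u
    P=np.array([*xy,90+200*np.sin(a)-19.8]); print(a,(M.T@(P-st["ee_pos"])/1000).round(4))
E
python3 arc.py .17 .21 .26 .32 .38 .44 .5 .55
```

```text
pos [467.7  16.5 100.9] yaw 1.605 tilt [ 0.007  0.001 -1.   ] t 8.7 w 10.8 F [-5.2 -2.1  1.6]
delta m [0. 0. 0.] spin -0.001
a from xz 0.1542638069119258 r 200.12266960817962
0.17 [ 0.0001  0.0007 -0.0031]
0.21 [ 0.0001  0.0022 -0.0109]
0.26 [ 0.0001  0.0046 -0.0206]
0.32 [ 0.0001  0.0081 -0.0321]
0.38 [ 0.0001  0.0123 -0.0434]
0.44 [ 0.0001  0.0172 -0.0543]
0.5 [ 0.0002  0.0227 -0.065 ]
0.55 [ 0.0002  0.0277 -0.0736]
```

Call:
carry_out(deltas=[{"tx":0,"ty":0.0007,"tz":-0.003,"spin":0,"grip":0.005},{"tx":0,"ty":0.002,"tz":-0.011,"spin":0,"grip":0.005},{"tx":0,"ty":0.0046,"tz":-0.0206,"spin":0,"grip":0.005},{"tx":0,"ty":0.008,"tz":-0.032,"spin":0,"grip":0.005},{"tx":0,"ty":0.0123,"tz":-0.0434,"spin":0,"grip":0.005},{"tx":0,"ty":0.0172,"tz":-0.0543,"spin":0,"grip":0.005},{"tx":0,"ty":0.0227,"tz":-0.065,"spin":0,"grip":0.005},{"tx":0,"ty":0.0277,"tz":-0.0736,"spin":0,"grip":0.005}])

```text
time: 9.5
ee_pos: [493.7, 17.1, 175.9]
ee_rot: [2.182, 2.258, 0.003]
ft_force: [-8.3, -2.6, 1.6]
width: 10.2
```

```bash
python3 arc.py .57 .62 .68 .75 .82 .89 .95 1.0;python3 -c "
from h import *
cv2.imwrite('pics/w9.png',manip.camera('wrist')[:,:,::-1])
"
```

```text
pos [493.7  17.1 175.9] yaw 1.605 tilt [ 0.003  0.    -1.   ] t 9.5 w 10.2 F [-8.3 -2.6  1.6]
delta m [0. 0. 0.] spin -0.001
a from xz 0.5519841503067454 r 201.63463289214573
0.57 [ 0.0004  0.0033 -0.0022]
0.62 [ 0.0004  0.0089 -0.0105]
0.68 [ 0.0004  0.0162 -0.02  ]
0.75 [ 0.0004  0.0254 -0.0305]
0.82 [ 0.0004  0.0354 -0.0404]
0.89 [ 0.0004  0.0459 -0.0496]
0.95 [ 0.0004  0.0555 -0.0568]
1.0 [ 0.0004  0.0638 -0.0624]
```

View pics/w9.png

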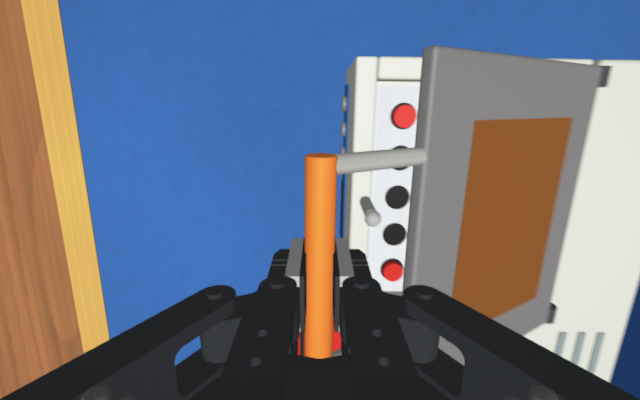

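Call:
carry_out(deltas=[{"tx":0,"ty":0.002,"tz":-0.004,"spin":0,"grip":0.005},{"tx":0,"ty":0.0075,"tz":-0.012,"spin":0,"grip":0.005},{"tx":0,"ty":0.015,"tz":-0.0215,"spin":0,"grip":0.005},{"tx":0,"ty":0.0245,"tz":-0.032,"spin":0,"grip":0.005},{"tx":0,"ty":0.0345,"tz":-0.0415,"spin":0,"grip":0.005},{"tx":0,"ty":0.045,"tz":-0.0505,"spin":0,"grip":0.005},{"tx":0,"ty":0.0545,"tz":-0.0575,"spin":0,"grip":0.005},{"tx":0,"ty":0.063,"tz":-0.063,"spin":0,"grip":0.005}])

```text
time: 10.35
ee_pos: [557.7, 18.5, 244.3]
ee_rot: [2.18, 2.256, 0.002]
ft_force: [-9.9, -3.9, 11.3]
width: 10.5
```

```bash
python3 arc.py 1.0 1.05 1.1 1.15 1.2 1.25 1.3 1.33
```

```text
pos [557.7  18.5 244.3] yaw 1.605 tilt [ 0.004 -0.002 -1.   ] t 10.35 w 10.5 F [-9.9 -3.9 11.3]
delta m [0. 0. 0.] spin -0.001
a from xz 1.016800609757848 r 204.76479264914158
1.0 [ 0.0012 -0.0004  0.0058]
1.05 [0.0012 0.0082 0.0007]
1.1 [ 0.0012  0.017  -0.004 ]
1.15 [ 0.0012  0.0261 -0.0083]
1.2 [ 0.0012  0.0353 -0.0121]
1.25 [ 0.0012  0.0447 -0.0155]
1.3 [ 0.0012  0.0543 -0.0184]
1.33 [ 0.0012  0.0601 -0.0199]
```

```bash
python3 -c "
from h import *
cv2.imwrite('pics/w10.png',manip.camera('wrist')[:,:,::-1])
cv2.imwrite('pics/d10.png',cv2.resize(manip.camera('side')[150:300,270:430,::-1],None,fx=4,fy=4))
cv2.imwrite('pics/s10.png',cv2.resize(manip.camera('scene')[110:260,190:350,::-1],None,fx=4,fy=4))
print(manip.state()['ee_pos'],manip.state()['ft_force'])
"
```

```text
[558.22522576  18.53509039 244.71885115] [-9.41684215 -3.08370719 10.3119111 ]
```

View pics/w10.png

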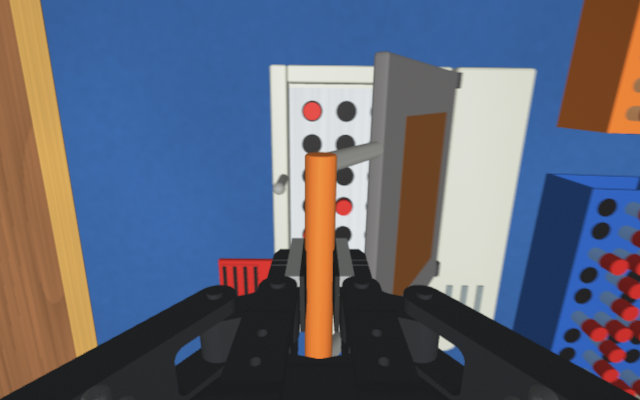

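View pics/s10.png

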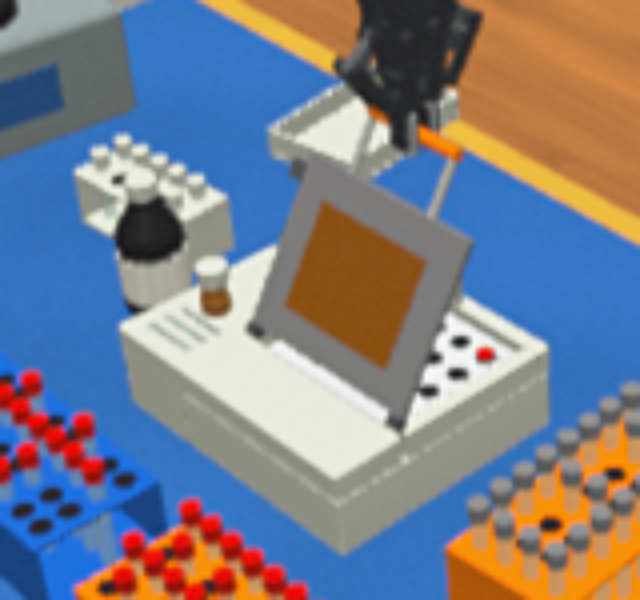

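View pics/d10.png

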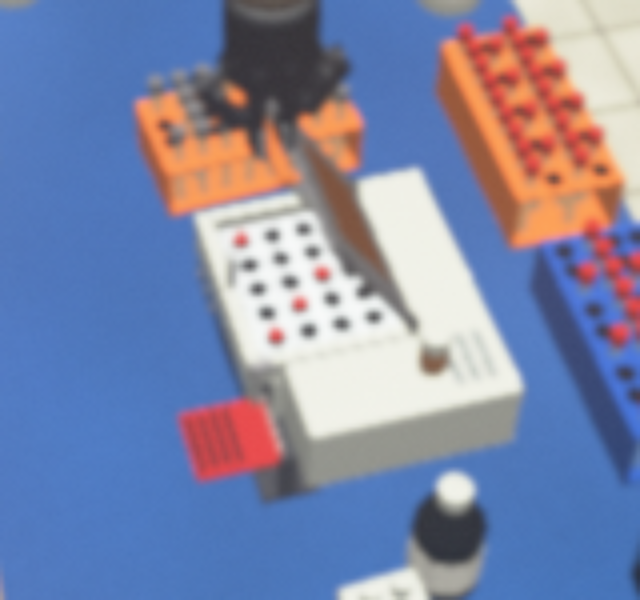

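Call:
carry_out(deltas=[{"tx":0,"ty":0.003,"tz":-0.001,"spin":0,"grip":0.005},{"tx":0,"ty":0.0085,"tz":-0.004,"spin":0,"grip":0.005},{"tx":0,"ty":0.016,"tz":-0.008,"spin":0,"grip":0.005},{"tx":0,"ty":0.0245,"tz":-0.0125,"spin":0,"grip":0.005},{"tx":0,"ty":0.0335,"tz":-0.0165,"spin":0,"grip":0.005},{"tx":0,"ty":0.043,"tz":-0.02,"spin":0,"grip":0.005},{"tx":0,"ty":0.052,"tz":-0.0228,"spin":0,"grip":0.005},{"tx":0,"ty":0.058,"tz":-0.0243,"spin":0,"grip":0.005}])

```text
time: 11.3
ee_pos: [617.6, 19.9, 271.8]
ee_rot: [2.177, 2.253, 0.005]
ft_force: [-4.0, -3.6, 6.2]
width: 10.1
```

```bash
python3 arc.py 1.33 1.36 1.39 1.43 1.47 1.5
```

```text
pos [617.6  19.9 271.8] yaw 1.605 tilt [ 0.009 -0.004 -1.   ] t 11.3 w 10.1 F [-4.  -3.6  6.2]
delta m [0. 0. 0.] spin -0.001
a from xz 1.3378239973831954 r 207.2273944388957
1.33 [0.002  0.0001 0.0074]
1.36 [0.002  0.0059 0.0061]
1.39 [0.002  0.0118 0.005 ]
1.43 [0.002  0.0197 0.0038]
1.47 [0.002  0.0277 0.0029]
1.5 [0.002  0.0337 0.0024]
```

Call:
carry_out(deltas=[{"tx":0.001,"ty":0.004,"tz":-0.001,"spin":0,"grip":0.005},{"tx":0.002,"ty":0.009,"tz":-0.002,"spin":0,"grip":0.005},{"tx":0.002,"ty":0.015,"tz":-0.003,"spin":0,"grip":0.005},{"tx":0.002,"ty":0.021,"tz":-0.004,"spin":0,"grip":0.005},{"tx":0.002,"ty":0.027,"tz":-0.0045,"spin":0,"grip":0.005},{"tx":0.002,"ty":0.031,"tz":-0.005,"spin":0,"grip":0.005},{"tx":0.002,"ty":0.033,"tz":-0.005,"spin":0,"grip":0.005},{"tx":0.002,"ty":0.034,"tz":-0.005,"spin":0,"grip":0.005}])

```text
time: 12.1
ee_pos: [652.1, 20.8, 277.7]
ee_rot: [2.176, 2.249, 0.002]
ft_force: [-1.1, -8.6, 1.3]
width: 10.1
```

```bash
python3 arc.py 1.5 1.53 1.571;python3 -c "
from h import *
st=manip.state(); np.save('w11.npy',np.r_[st['ee_pos'],st['ee_rot']])
cv2.imwrite('pics/w11.png',manip.camera('wrist')[:,:,::-1])
cv2.imwrite('pics/d11.png',cv2.resize(manip.camera('side')[150:300,270:430,::-1],None,fx=4,fy=4))
cv2.imwrite('pics/s11.png',cv2.resize(manip.camera('scene')[110:260,190:350,::-1],None,fx=4,fy=4))
"
```

```text
pos [652.1  20.8 277.7] yaw 1.604 tilt [ 0.009 -0.008 -1.   ] t 12.1 w 10.1 F [-1.1 -8.6  1.3]
delta m [0. 0. 0.] spin -0.002
a from xz 1.5069102016786944 r 207.91061368083177
1.5 [ 0.0023 -0.001   0.008 ]
1.53 [0.0023 0.005  0.0077]
1.571 [0.0023 0.0132 0.0076]
```

View pics/w11.png

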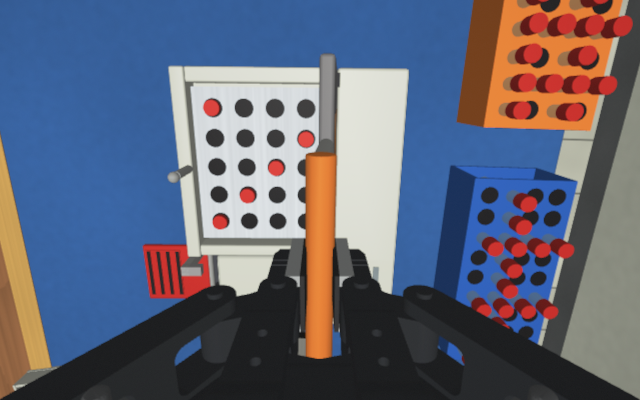

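View pics/s11.png

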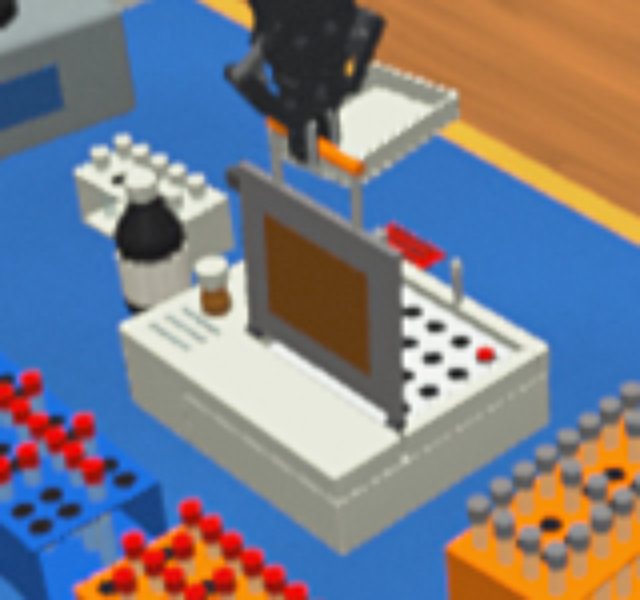

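View pics/d11.png

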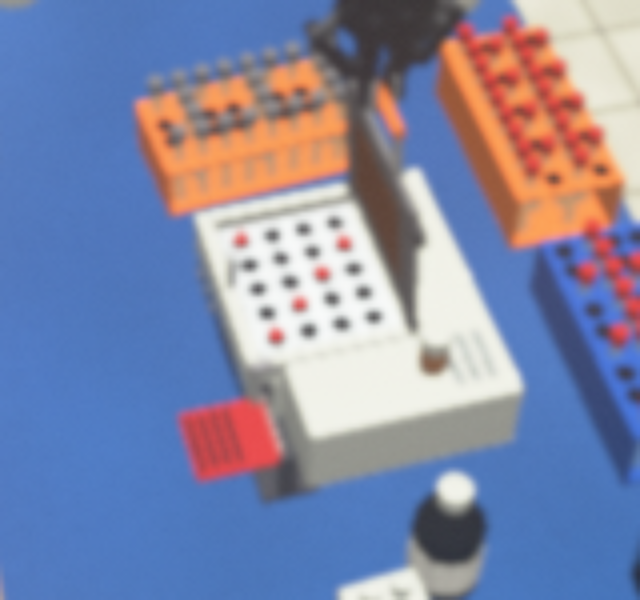

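```bash
python3 -c "
import cv2
a=cv2.imread('pics/w11.png')[40:160,280:360]; cv2.imwrite('pics/w11c.png',cv2.resize(a,None,fx=5,fy=5,interpolation=cv2.INTER_CUBIC))
from h import *
K,W=cam_pose('wrist',dict(ee_pos=np.load('w11.npy')[:3],ee_rot=np.load('w11.npy')[3:]))
p=np.load('hp.npy')
for a in (1.45,1.5,1.55,1.6):
  c,s=np.cos(a),np.sin(a)
  L=lambda r,t,y:(50-r*c+t*s*-1,40+y,90+r*s-t*c)
  pts=[L(0,0,90),L(150,4,90),L(150,-4,90),L(200,0,49),L(200,0,-49)]
  print(a,'wrist',proj(K,W,hw(p,pts)).round(0).tolist())
  Ks,Ws=cam_pose('scene');print('  scene crop',((proj(Ks,Ws,hw(p,[L(200,0,-49),L(200,0,49),(50,-50,90),(50,130,90)]))-(190,110)+.4)*4).round(0).tolist())
  Ks,Ws=cam_pose('side');print('  side crop',((proj(Ks,Ws,hw(p,[L(200,0,-49),L(200,0,49),(50,-50,90),(50,130,90)]))-(270,150)+.4)*4).round(0).tolist())
"
```

```text
1.45 wrist [[333.0, 70.0], [302.0, 49.0], [318.0, 49.0], [293.0, 149.0], [298.0, 362.0]]
  scene crop [[282.0, 119.0], [372.0, 167.0], [250.0, 329.0], [403.0, 428.0]]
  side crop [[389.0, 137.0], [350.0, 57.0], [417.0, 324.0], [351.0, 180.0]]
1.5 wrist [[333.0, 70.0], [317.0, 49.0], [334.0, 49.0], [319.0, 149.0], [319.0, 364.0]]
  scene crop [[272.0, 123.0], [361.0, 172.0], [250.0, 329.0], [403.0, 428.0]]
  side crop [[401.0, 134.0], [362.0, 54.0], [417.0, 324.0], [351.0, 180.0]]
1.55 wrist [[333.0, 70.0], [333.0, 49.0], [349.0, 49.0], [345.0, 150.0], [341.0, 364.0]]
  scene crop [[261.0, 127.0], [350.0, 177.0], [250.0, 329.0], [403.0, 428.0]]
  side crop [[413.0, 131.0], [373.0, 51.0], [417.0, 324.0], [351.0, 180.0]]
1.6 wrist [[333.0, 70.0], [348.0, 49.0], [365.0, 49.0], [372.0, 150.0], [363.0, 364.0]]
  scene crop [[250.0, 133.0], [339.0, 182.0], [250.0, 329.0], [403.0, 428.0]]
  side crop [[425.0, 128.0], [384.0, 49.0], [417.0, 324.0], [351.0, 180.0]]
```

View pics/w11c.png

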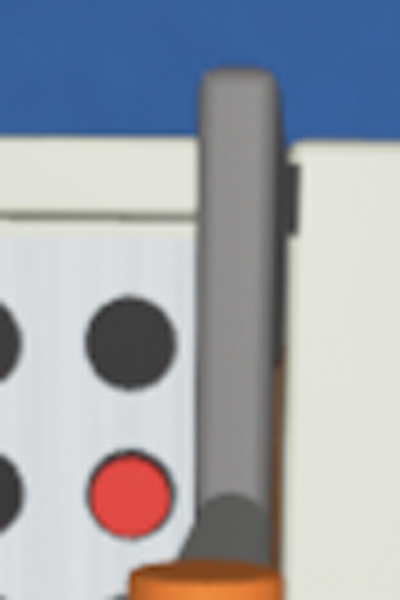

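Call:
carry_out(deltas=[{"tx":0,"ty":0.001,"tz":0,"spin":0,"grip":0.005},{"tx":0,"ty":0.003,"tz":0,"spin":0,"grip":0.005},{"tx":0,"ty":0.006,"tz":0,"spin":0,"grip":0.005},{"tx":0,"ty":0.009,"tz":0,"spin":0,"grip":0.005},{"tx":0,"ty":0.0115,"tz":0,"spin":0,"grip":0.005},{"tx":0,"ty":0.0125,"tz":0,"spin":0,"grip":0.005},{"tx":0,"ty":0.0125,"tz":0,"spin":0,"grip":0.005},{"tx":0,"ty":0.0125,"tz":0,"spin":0,"grip":0.005}])

```text
time: 13.05
ee_pos: [664.8, 21.0, 278.1]
ee_rot: [2.176, 2.248, 0.002]
ft_force: [-0.8, -4.7, 2.7]
width: 10.3
```

```bash
python3 arc.py 1.571;python3 -c "
from h import *
st=manip.state(); np.save('w12.npy',np.r_[st['ee_pos'],st['ee_rot']])
cv2.imwrite('pics/w12.png',manip.camera('wrist')[:,:,::-1])
s=manip.camera('scene')[:,:,::-1]
cv2.imwrite('pics/s12.png',cv2.resize(s[110:260,190:350],None,fx=4,fy=4));cv2.imwrite('pics/s12f.png',s)
K,W=cam_pose('wrist',st)
p=np.load('hp.npy')
for a in (1.52,1.571,1.62):
  c,s=np.cos(a),np.sin(a)
  L=lambda r,t,y:(50-r*c+t*s*-1,40+y,90+r*s-t*c)
  print(a,'wrist',proj(K,W,hw(p,[L(0,0,90),L(150,4,90),L(150,-4,90),L(200,0,49)])).round(0).tolist())
  Ks,Ws=cam_pose('scene');print('  scene crop',((proj(Ks,Ws,hw(p,[L(200,0,-49),L(200,0,49)]))-(190,110)+.4)*4).round(0).tolist())
"
```

```text
pos [664.8  21.  278.1] yaw 1.603 tilt [ 0.01  -0.008 -1.   ] t 13.05 w 10.3 F [-0.8 -4.7  2.7]
delta m [0. 0. 0.] spin -0.002
a from xz 1.5680853297692852 r 207.89705893331444
1.571 [0.0026 0.0005 0.0079]
1.52 wrist [[318.0, 70.0], [297.0, 49.0], [313.0, 48.0], [296.0, 149.0]]
  scene crop [[267.0, 124.0], [357.0, 174.0]]
1.571 wrist [[318.0, 70.0], [313.0, 48.0], [329.0, 48.0], [323.0, 149.0]]
  scene crop [[256.0, 129.0], [346.0, 179.0]]
1.62 wrist [[318.0, 70.0], [328.0, 48.0], [344.0, 49.0], [349.0, 149.0]]
  scene crop [[246.0, 135.0], [335.0, 185.0]]
```

View pics/w12.png

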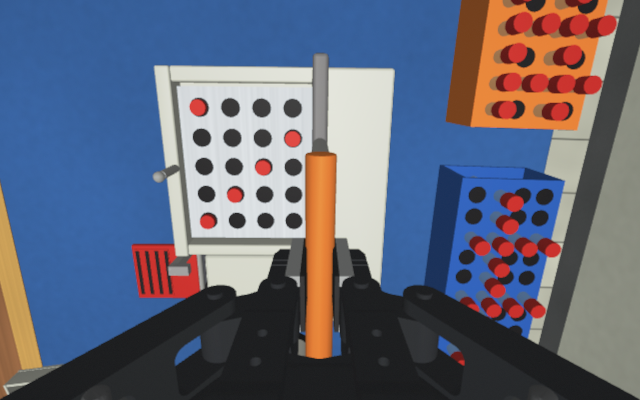

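View pics/s12.png

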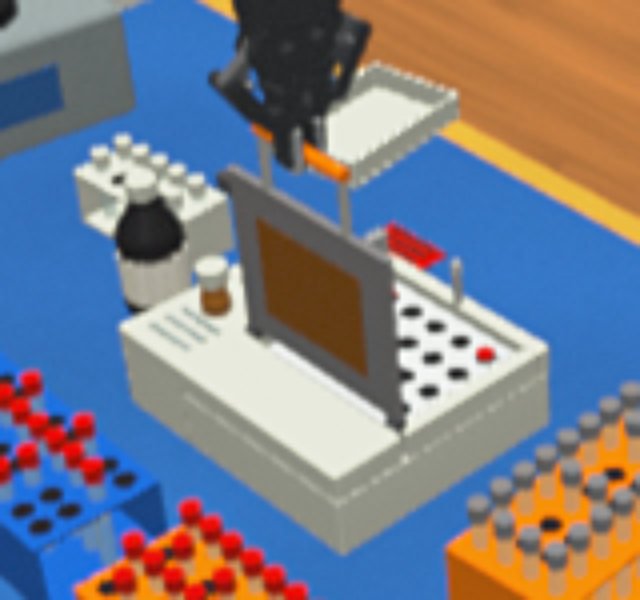

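View pics/s12f.png

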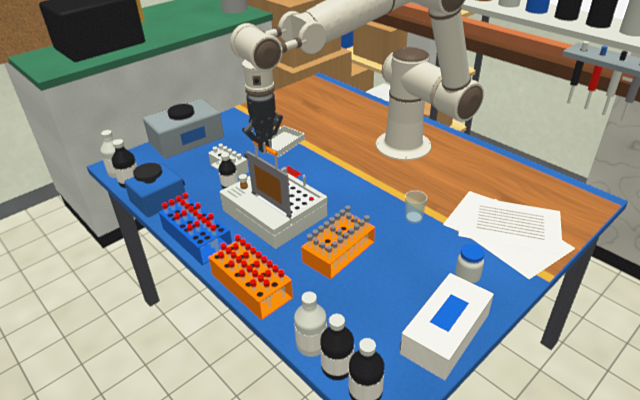

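Call:
carry_out(deltas=[{"tx":0,"ty":0,"tz":0,"spin":0,"grip":0.005},{"tx":0,"ty":0,"tz":0,"spin":0,"grip":0.005},{"tx":0,"ty":0,"tz":0,"spin":0,"grip":0.005},{"tx":0,"ty":0,"tz":0,"spin":0,"grip":0.005},{"tx":0,"ty":0,"tz":0,"spin":0,"grip":0.005},{"tx":0,"ty":0,"tz":0,"spin":0,"grip":0.005},{"tx":0,"ty":0,"tz":0,"spin":0,"grip":0.005},{"tx":0,"ty":0,"tz":0,"spin":0,"grip":0.005}])

```text
time: 13.95
ee_pos: [664.8, 20.9, 278.1]
ee_rot: [2.176, 2.248, 0.002]
ft_force: [-1.9, -4.4, 1.6]
width: 10.4
```

```bash
python3 arc.py 1.571; python3 -c "
from h import *
print(abs(manip.state()['joint_velocities']).max()); manip.finish_job()"
```

```text
pos [664.8  20.9 278.1] yaw 1.603 tilt [ 0.01  -0.008 -1.   ] t 13.95 w 10.4 F [-1.9 -4.4  1.6]
delta m [0. 0. 0.] spin -0.002
a from xz 1.5679693619076989 r 207.9050854913628
1.571 [0.0026 0.0005 0.0079]
0.0030793687467816477
the job is handed in; nothing more can be done
```

The lid is at its upright balance point, held still by the bail handle, and the job is handed in at about 14 s of the 58 s allowed. No verdict was reported, so these are my own checks.

- **Pedal:** I pressed it until the vertical force rose to 28 N against the stop and held it there. I then let it back up. The pictures show the pedal up and the lid popped ajar at about 0.15 rad.
- **Lid:** I pinched the orange rod with 40 N and swung the lid up along its arc. The arm position puts the lid at about 1.568 rad. The wrist and scene pictures fit 1.57 rad to roughly 0.02 rad, against an allowance of 0.09.
- **Stillness and grip:** At the end the arm was still (joint speeds about 0.003 rad/s) and the force on the tool was about 5 N. The fingers read 10.4 mm on the 12 mm rod, so the grip is firm.
- **Bystanders:** I saw no bystander moved in the last scene picture, compared by eye with the first.

**One disagreement:** by the end the tool sat about 8 mm higher than my arc model predicted. Either the rod slid a little between the pads or it was gripped nearer the fingertips than I assumed. It is well inside the 60 mm limit, and the pictures agree on the lid angle despite it.

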